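# Level the tilt stand, lay the flask on it, shut the light hood and start the timer

### The job

The flask stand on the bench has been left sprung up: push its tilt table down until the catch clicks over it and holds it level, and lay the culture flask flat on the table, wholly on it and inside its ribs. Then swing the dark hood over and lower it gently, without letting it fall, until it rests fully shut on the stand, and only then press the timer's start key right down and let go. Leave the tip box, bottle and calculator where they are.

Things in the scene. Friction and masses are not known exactly. Their poses are not given: they have to be found in the camera images.
- stand: white metal tilt stand, 220 mm wide (its x), 217 mm deep (y), fixed; origin under its middle on the bench; front is -y, back +y. Side cheeks, inner faces at x +-99 mm, rise to 72 mm. At mid-front a sprung steel catch, 36 mm wide, y -69 to -98 mm, top at 80 mm: its bevelled nose is pushed up to 8 mm forward by the table's edge coming down. The open hood stands over its back edge
- tilt_table (a joint): angle (rad) of the sprung aluminium table; hinge along stand x at y +70, z 46 mm. 0.30 = front edge sprung up (start), 0 = level, -0.03 = on its bump stops. Pushing the thumb pads takes about 6 N at first, up to 10 N near level. Past the click (about 0.003; push to 0 or a little below) the catch springs over the edge and, let go, it stays at about 0.003; else it springs up again
- table_mid (a point): middle of the table's flat top between its ribs, 55 mm above the bench when level; axes turn with the table, level = stand's axes. Plate 170 mm wide, reaching 82 mm forward (-y) and 69 mm back from here. Ribs 6 mm high, 4 mm thick: sides (inner faces x +-81 mm, from y -56 mm back) and back (inner face y +64 mm); front open
- pad_near (a point): top of the black rubber thumb pad (44 x 22 mm) at the table's front corner on the stand's -x side; its centre lies 56 mm aside and 68.5 mm forward of table_mid, 13.5 mm behind the front edge and 133.5 mm from the hinge line. Axes as the table
- pad_far (a point): the same thumb pad at the front corner on the stand's +x side
- flask: frosted culture flask, closed, lying on its broad side: 105 mm long (its x), body 75 x 52 x 25 mm high, neck and white round cap (24 mm diameter, 22 mm long) at +x; origin on its underside at mid-length, so the body runs from x -52.5 to +22.5 mm; z up; 60 to 120 g. Grip it across the 52 mm width
- flask_cap (a point): end of the flask's cap, on its axis, 12.5 mm above the underside
- flask_base (a point): middle of the flask's flat end, 12.5 mm above the underside
- hood (a joint): angle (rad) of the dark hood about its hinge along the stand's x: 1.85 = open, leaning back past vertical on its stop (start), 1.57 = upright, 0 = shut, resting on its stop. It balances at about 1.25: above that it falls back open, below that it falls shut by its weight (0.45 kg, lightly damped) unless it is held
- hood_hinge (a point): middle of the hood's hinge line, 92 mm behind the stand's middle, 75 mm above the bench; axes turn with the hood, shut = stand's axes. The shut hood is 218 mm wide, reaches 200 mm forward of the hinge and from 1 mm below to 44 mm above it; hollow, 40 mm of room inside
- hood_handle (a point): middle of the round bar of the hood's steel bow handle: 12 mm diameter, along stand x, 108 mm free between its legs, 45 mm out from the hood's front wall, so a finger fits between. In the hood's axes 244 mm forward (-y) of the hinge and 22 mm above it. The bar can turn between fingers that pinch it
- timer: white bench timer, 110 x 72 x 24 mm, stuck to the bench, grey display at its +x end; origin under its middle
- start_key (a joint): travel (m) of the timer's round black start key: 0 = up, 0.006 = fully down; sprung, about 5 N fully down
- start_key_top (a point): middle of the top of the start key: key of 34 mm diameter, 42 mm above the bench when up, pressed straight down
- tip_box: bystander: blue pipette tip box with pale lid, 122 x 84 x 64 mm, loose; origin under its middle
- bottle: bystander: white bottle, 68 mm diameter, 170 mm tall, loose; origin under its middle
- calculator: bystander: grey pocket calculator, 75 x 135 x 13 mm, loose; origin under its middle

How it is judged (in metres and radians):
On the way, in this order (a step that is already met when the one before it is completed fails the run):
1. the table is caught level with the flask lying on it inside the ribs, and the fingers are off (either may come first) (value of joint tilt_table below 0.03 rad and angle between flask's own z axis and vertical below 0.07 rad and z of flask_cap in the frame of table_mid between 0.006 and 0.019 m and z of flask_base in the frame of table_mid between 0.006 and 0.019 m and horizontal distance between flask and table_mid below 0.065 m and contact force between the fingers and anything else below 0.3 N), for 0.2 s.
2. the hood is shut on its stop (value of joint hood below 0.02 rad), for 0.2 s.
3. the start key is pressed down, with the hood shut (value of joint start_key above 0.0045 m and value of joint hood below 0.02 rad), for 0.05 s.
At the end, for the whole second after the job is handed in: Table held by its catch within 0.03 rad of level; flask still and flat on it (tilt under 0.07 rad), same broad side down, both ends within ribs and front edge; hood shut to within 0.02 rad of its stop; start key pressed after that and up again; bystanders within 30 mm of their start (value of joint tilt_table below 0.03 rad and value of joint hood below 0.02 rad and value of joint start_key below 0.0015 m and angle between flask's own z axis and vertical below 0.07 rad and linear speed of flask below 0.02 m/s and x of flask_cap in the frame of table_mid between -0.083 and 0.083 m and x of flask_base in the frame of table_mid between -0.083 and 0.083 m and y of flask_cap in the frame of table_mid between -0.081 and 0.066 m and y of flask_base in the frame of table_mid between -0.081 and 0.066 m and z of flask_cap in the frame of table_mid between 0.006 and 0.019 m and z of flask_base in the frame of table_mid between 0.006 and 0.019 m and y of flask in the frame of table_mid above -0.058 m); the robot touches nothing.
It fails at once if the hood is let fall: it nears its stop faster than 1.8 rad/s (value of joint hood below 0.25 rad and velocity of joint hood below -1.8 rad/s).
It fails at once if the tip box is moved by more than 30 mm (distance of tip_box from where it was at the start of the episode above 0.03 m).
It fails at once if the bottle is moved by more than 30 mm or tipped (distance of bottle from where it was at the start of the episode above 0.03 m or angle between bottle's own z axis and vertical above 0.3 rad).
It fails at once if the calculator is moved by more than 30 mm (distance of calculator from where it was at the start of the episode above 0.03 m).
It also fails if it takes over 72 s, if anything falls off the work surface, if the arm or the gripper's body presses on something with over 40 N, if the wrist force passes 120 N, or if a joint passes its speed limit or range.

### The arm

A 6-joint arm with a two-finger parallel gripper is mounted at the origin on the work surface. World frame = base frame: x ahead of the robot, y to its left, z up, the work surface at z = 0. Lengths are in m, angles in degrees, forces in N, time in s.
With the tool pointing down it reaches from about 0.325 to 0.85 m from the base axis. Payload 15.5 kg.
Tool frame: the origin (TCP) lies at the very end of the fingers, on their centre line; the grasp point (between the pads) lies arm.grip_depth behind it (arm.grip_depth is the distance from the TCP to the grasp point, in m); z points along the fingers, y is the direction in which the jaws open and shut (so a half turn about z gives the same grasp; the last joint's range is limited). The gripper opens to 91 mm and grips with 3 to 60 N. Pads are 32 mm wide; open, the fingers measure 118 mm over their backs; the gripper's body (76 mm by 178 mm) begins 60 mm behind the grasp point.
Start: joints at [-82.535, 28.281, 77.091, -0, 74.628, -5.472], TCP at [0.14, -0.609, 0.214] pointing down, gripper open.
Joint ranges: [-166.48, 166.48], [-47.26, 123.95], [12.59, 153.08], [-70.14, 250.14], [6.76, 159.57], [-176.63, 176.63]. Speed limits (degrees/s): [108.29, 108.29, 147.25, 172.46, 172.46, 172.46].

### API

Orientations are given as a 3x3 rotation matrix whose columns are the frame's x, y, z axes.
In Python, from rig import arm gives the robot as it stands. Calls block until the motion is done:
- arm.move_to(position, orientation): joint-space move of the TCP to a pose.
- arm.move_l(position, orientation=None, feed=0.15): straight line of the TCP; orientation=None keeps the orientation; feed is the mean speed in m/s.
- arm.move_joints(angles): joint-space move.
- arm.grip(opening): finger opening in m; the grip force is fixed at half the most; returns when the fingers have stopped.
- arm.sleep(seconds).
- arm.solve_ik(position, orientation): joint angles nearest the present ones, or None.
- arm.snapshot(name): name is "scene" or "side" or "wrist"; returns the picture (420x560x3 uint8, red, green, blue); there is no depth.
- arm.get_calibration(name): a dict with "intrinsics" (3x3 intrinsics, pixels), "cam_to_world" (4x4, takes a point from camera to world coordinates). Camera axes: x right, y down, z forward; pixel columns grow to the right and rows downward; lengths in m; the calibration is good to about 2 mm. The wrist camera is an equidistant fisheye: a pixel r from the principal point sees the ray r / f radians off the axis. A picture is of the moment at which its call begins: read the wrist's pose just before it. get_calibration takes no time and is no camera call; for the wrist camera it gives the pose at the moment of the call.
A pose or a line that the arm cannot do raises arm.Unreachable and nothing moves.
- arm.sign_off(): hands the job in, once; it reports no verdict.
Readings, each from a call of its own:
- arm.current_t(): time.
- arm.current_joint_positions(): joint angles.
- arm.current_dq(): joint speeds.
- arm.current_tau(): joint torques, N m.
- arm.current_ee_pos(): TCP position.
- arm.current_tool_rot(): TCP orientation.
- arm.current_force(): force on the tool from outside, world axes, zero at the start.
- arm.current_torque(): the same for the moment, N m.
- arm.current_width(): finger opening in m.
Only numpy, scipy, OpenCV 4.12 (cv2) and the standard library are available. Lean on these libraries where they do the work, as an engineer would, in place of code of your own. Each camera call takes 0.05 s, during which the arm holds its last target.

## Working session

There is one attempt and no reset: what is moved stays moved. The work goes in short steps, each a Python script; the robot and the scene stay as the last script left them, time stands still between calls to the robot, and variables do not carry over. Pictures are saved under pics/ and viewed, and the job is handed in when it is done.

```bash
ls; mkdir -p pics; python3 - <<'E'
from rig import arm
import cv2
for n in ["scene","side","wrist"]:
    c=arm.get_calibration(n); im=arm.snapshot(n)
    cv2.imwrite(f"pics/{n}0.png",im[:,:,::-1]); print(n,c["intrinsics"].tolist(),c["cam_to_world"].round(4).tolist())
print(arm.grip_depth,arm.current_t(),arm.current_tool_rot(),arm.current_width())
E
```

```text
pics
scene [[432.89312538014815, 0.0, 273.6914231895437], [0.0, 432.89312538014815, 209.11474164047956], [0.0, 0.0, 1.0]] [[0.789, 0.4165, -0.4516, 1.1249], [0.6139, -0.507, 0.605, -0.7624], [0.023, -0.7546, -0.6558, 0.9594], [0.0, 0.0, 0.0, 1.0]]
side [[378.93217331825457, 0.0, 272.7556725724872], [0.0, 378.93217331825457, 211.02749705545833], [0.0, 0.0, 1.0]] [[-0.8243, -0.4293, 0.369, 0.2133], [-0.5661, 0.6202, -0.543, 0.5014], [0.0042, -0.6565, -0.7543, 0.7417], [0.0, 0.0, 0.0, 1.0]]
wrist [[325.19226210127806, 0.0, 275.48681793265666], [0.0, 325.19226210127806, 209.2493108365126], [0.0, 0.0, 1.0]] [[0.2243, -0.9446, -0.2397, 0.2072], [-0.9745, -0.2176, -0.0543, -0.5939], [-0.0008, 0.2458, -0.9693, 0.3854], [0.0, 0.0, 0.0, 1.0]]
0.0188 0.15 [[ 9.74613333e-01  2.23894723e-01 -7.08379320e-05]
 [ 2.23894694e-01 -9.74612920e-01  9.06605570e-04]
 [ 1.33944639e-04 -8.99450113e-04 -9.99999587e-01]] 0.09110669380589732
```

View pics/scene0.png

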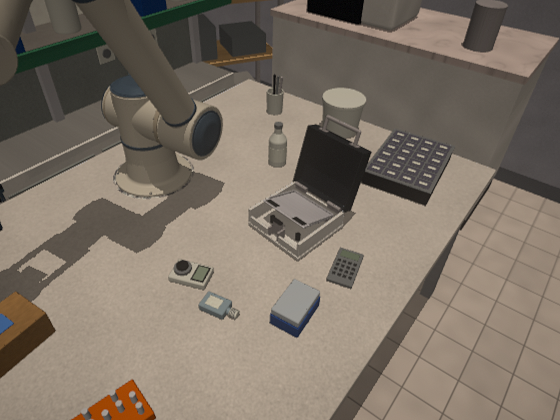

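View pics/side0.png

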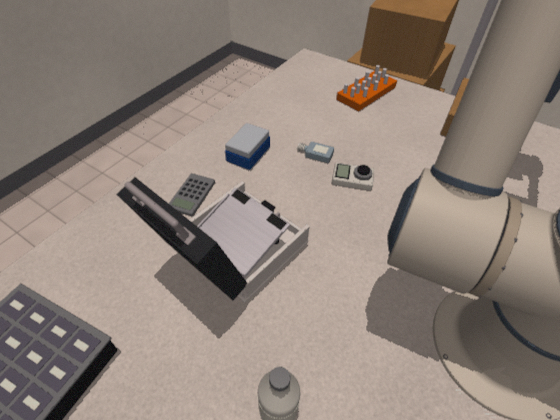

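View pics/wrist0.png

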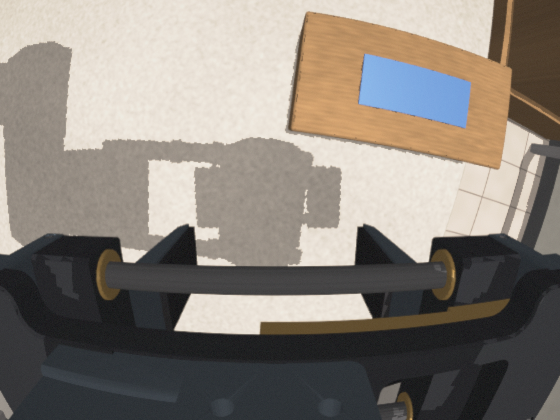

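The scene picture shows the stand (~300,215) with its hood open to the back right, the timer (190,272), flask (218,305), tip box (296,307), calculator (346,268) and bottle (278,145). The side picture shows the same things from behind. I'll zoom in next.

```bash
cat > h.py <<'E'
from rig import arm
import numpy as np, cv2
def ray(n,uv,cal=None):
    c=cal or arm.get_calibration(n);K=c["intrinsics"];T=c["cam_to_world"]
    x=(uv[0]-K[0,2])/K[0,0];y=(uv[1]-K[1,2])/K[1,1]
    if n=="wrist":
        r=np.hypot(x,y); d=np.array([x/r*np.sin(r),y/r*np.sin(r),np.cos(r)]) if r>0 else np.array([0,0,1.])
    else: d=np.array([x,y,1.])
    d=T[:3,:3]@d; return T[:3,3],d/np.linalg.norm(d)
def onz(n,uv,z,cal=None):
    o,d=ray(n,uv,cal); return o+d*(z-o[2])/d[2]
def tri(*rs):
    A=np.zeros((3,3));b=np.zeros(3)
    for o,d in rs:
        P=np.eye(3)-np.outer(d,d);A+=P;b+=P@o
    p=np.linalg.solve(A,b); return p,[round(float(np.linalg.norm((np.eye(3)-np.outer(d,d))@(p-o))),4) for o,d in rs]
def proj(n,p,cal=None):
    c=cal or arm.get_calibration(n);K=c["intrinsics"];T=c["cam_to_world"]
    q=T[:3,:3].T@(np.asarray(p)-T[:3,3])
    if n=="wrist":
        th=np.arctan2(np.hypot(q[0],q[1]),q[2]);h=np.hypot(q[0],q[1]); x,y=q[0]/h*th,q[1]/h*th
    else: x,y=q[0]/q[2],q[1]/q[2]
    return np.array([K[0,0]*x+K[0,2],K[1,1]*y+K[1,2]])
def crop(src,dst,x,y,w,h,s):
    im=cv2.imread(src)[y:y+h,x:x+w]; cv2.imwrite(dst,cv2.resize(im,None,fx=s,fy=s,interpolation=cv2.INTER_CUBIC))
E
python3 - <<'E'
from h import *
crop("pics/scene0.png","pics/s0a.png",150,110,230,230,2.6)
crop("pics/side0.png","pics/d0a.png",110,110,280,200,2.8)
for n,l in dict(scene=[(190,272),(218,305),(296,307),(346,268),(278,160),(300,230)],side=[(352,180),(316,152),(248,150),(192,195),(278,400),(245,245)]).items():
    print(n,[onz(n,p,0.02).round(3).tolist()[:2] for p in l])
E
```

```text
scene [[0.462, -0.259], [0.601, -0.292], [0.764, -0.168], [0.797, 0.033], [0.316, 0.34], [0.603, 0.078]]
side [[0.452, -0.233], [0.592, -0.279], [0.761, -0.173], [0.772, 0.056], [0.309, 0.34], [0.56, 0.106]]
```

View pics/s0a.png

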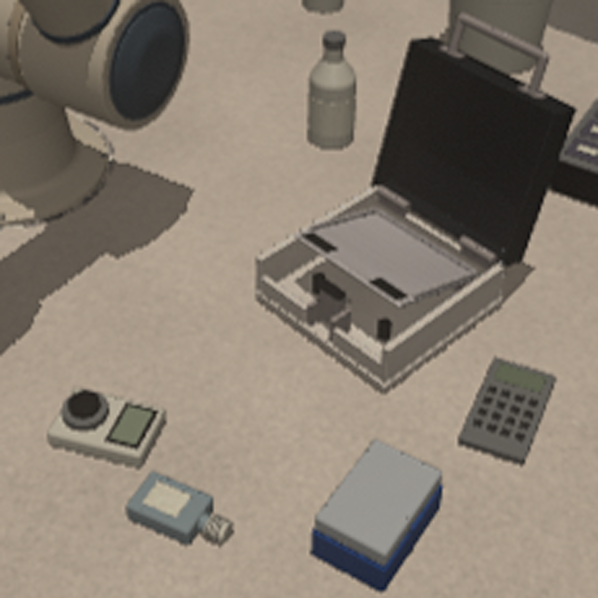

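View pics/d0a.png

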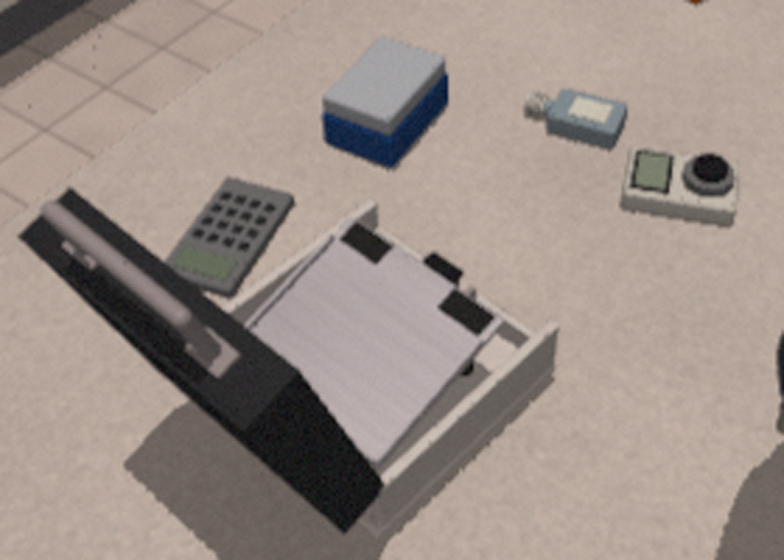

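```bash
python3 - <<'E'
from h import *
import pickle
R=np.array([[1,0,0],[0,-1,0],[0,0,-1.]])
for i,p in enumerate([(0.47,-0.26,0.3),(0.5,0.0,0.38)]):
    arm.move_to(p,R); arm.sleep(0.2)
    c=arm.get_calibration("wrist"); im=arm.snapshot("wrist"); cv2.imwrite(f"pics/w{i+1}.png",im[:,:,::-1]); pickle.dump(c,open(f"w{i+1}.pkl","wb"))
    cv2.imwrite(f"pics/w{i+1}b.png",cv2.resize(im[:,:,::-1],None,fx=1.42,fy=1.42))
print(arm.current_t(),arm.current_joint_positions())
E
```

```text
3.4833 [-6.94268019e+00  1.06384506e+01  7.83100698e+01 -4.36572046e-03
  9.10883381e+01  8.31364146e+01]
```

View pics/w1b.png

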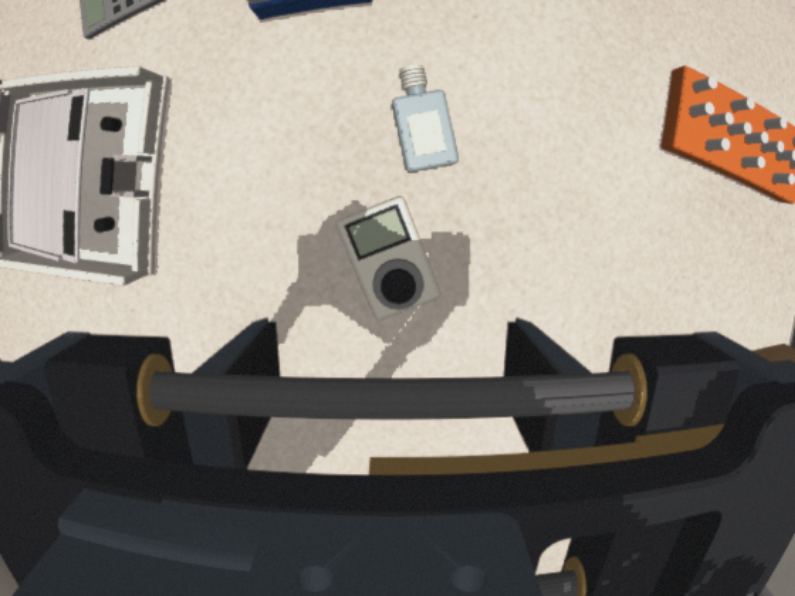

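View pics/w2b.png

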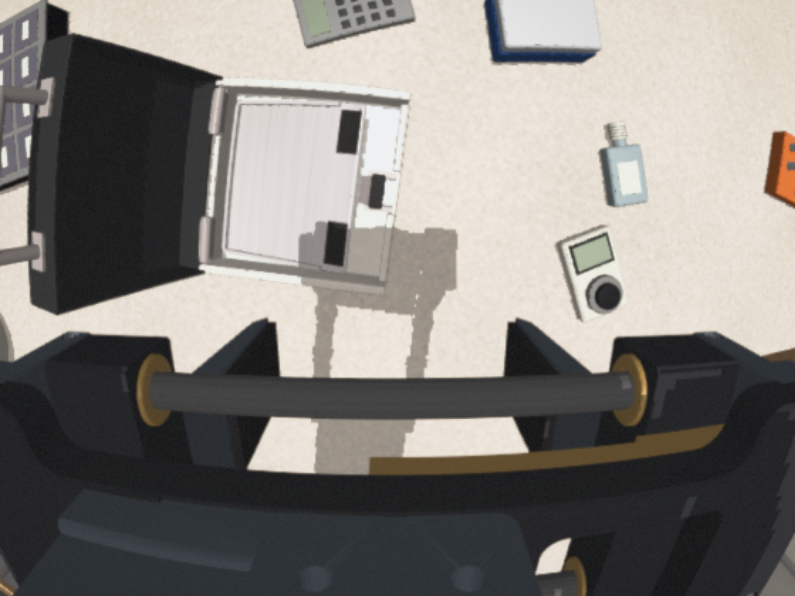

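w1b shows the flask (425,130) with its cap up, towards +x, and the timer key (398,286). w2b shows the pads at (349,131) and (335,243), the catch at (377,190) and the stand front facing right, which is world -y. Next I'll find these by contour.

```bash
cat > m.py <<'E'
from h import *
import pickle
def blobs(n,img,box,cal,thr=60,amin=30,zs=(0.094,)):
    im=cv2.imread(img); x,y,w,h=box
    g=im[y:y+h,x:x+w].max(axis=2)
    m=(g<thr).astype(np.uint8)
    k,l,s,c=cv2.connectedComponentsWithStats(m)
    for i in range(1,k):
        if s[i,4]>=amin:
            uv=c[i]+[x,y]; rc=cv2.minAreaRect(np.argwhere(l==i)[:,::-1].astype(np.float32))
            print(img,uv.round(1),s[i,4],[onz(n,uv,z,cal).round(4).tolist() for z in zs],np.round(rc[1],1),round(rc[2],1))
c2=pickle.load(open("w2.pkl","rb"));c1=pickle.load(open("w1.pkl","rb"))
if __name__=="__main__":
    blobs("wrist","pics/w2.png",(215,65,75,130),c2)
    blobs("wrist","pics/w1.png",(250,170,60,60),c1,thr=45,zs=(0.042,))
    blobs("wrist","pics/w2.png",(405,180,45,45),c2,thr=45,zs=(0.042,))
    blobs("wrist","pics/w1.png",(30,60,80,140),c1)
    blobs("scene","pics/scene0.png",(255,190,60,40),None,thr=45)
    blobs("side","pics/side0.png",(220,185,80,70),None,thr=45)
E
python3 m.py
```

```text
pics/w2.png [245.4  92.4] 341 [[0.6202, 0.0402, 0.094]] [12.2 28.4] 7.1
pics/w2.png [263.4 140.1] 40 [[0.5525, 0.0154, 0.094]] [ 6. 12.] 0.0
pics/w2.png [235.8 171.4] 363 [[0.5084, 0.0549, 0.094]] [12.8 28.7] 5.7
pics/w1.png [264.6 175.7] 42 [[0.4758, -0.2465, 0.042]] [ 7.5 32.4] 82.4
pics/w1.png [280.  201.2] 456 [[0.4409, -0.2672, 0.042]] [23.3 23.3] 45.0
pics/w2.png [427.8 208.8] 157 [[0.4401, -0.2673, 0.042]] [16. 15.] 90.0
pics/w1.png [52.8 82.8] 192 [[0.6202, 0.0413, 0.094]] [ 6.5 29.8] 6.0
pics/w1.png [77.8 87.1] 114 [[0.6074, -0.0032, 0.094]] [ 8. 14.] 90.0
pics/w1.png [ 75.3 123.7] 208 [[0.5589, 0.0018, 0.094]] [ 8.6 24.3] 4.4
pics/w1.png [ 48.3 163.5] 184 [[0.5087, 0.0554, 0.094]] [29.  6.] 90.0
pics/w1.png [ 73.3 157.6] 112 [[0.514, 0.0086, 0.094]] [ 9. 13.] 90.0
pics/scene0.png [275.3 220. ] 43 [[0.5628, 0.0002, 0.094]] [12.9  5.9] 40.6
pics/side0.png [240.6 196.2] 100 [[0.6184, 0.04, 0.094]] [14.1  6.9] 33.7
pics/side0.png [268.  205.3] 52 [[0.549, 0.027, 0.094]] [12.5  3.9] 33.7
pics/side0.png [276.2 221. ] 126 [[0.5072, 0.055, 0.094]] [16.5  7.7] 35.0
```

```bash
python3 - <<'E'
from m import *
crop("pics/w1.png","pics/w1f.png",260,35,75,95,7)
for n,img,c,box in [("wrist","pics/w1.png",c1,(265,40,70,85)),("wrist","pics/w2.png",c2,(415,75,50,80))]:
    im=cv2.imread(img);x,y,w,h=box;b=im[y:y+h,x:x+w].astype(int)
    m=((b[:,:,0]-b[:,:,2])>0).astype(np.uint8)
    m=cv2.morphologyEx(m,cv2.MORPH_CLOSE,np.ones((9,9),np.uint8))
    k,l,s,cc=cv2.connectedComponentsWithStats(m);i=1+np.argmax(s[1:,4])
    q=np.argwhere(l==i)[:,::-1]+[x,y]
    P=np.array([onz(n,p,0.018,c)[:2] for p in q],np.float32)*1000
    r=cv2.minAreaRect(P); print(img,s[i,4],r, cv2.boxPoints(r).round(1).tolist(), q.min(0),q.max(0))
E
```

```text
pics/w1.png 1449 ((592.451416015625, -293.3270568847656), (88.86128997802734, 51.94964599609375), 11.9296293258667) [[543.5999755859375, -277.1000061035156], [554.2999877929688, -327.8999938964844], [641.2999877929688, -309.6000061035156], [630.5999755859375, -258.70001220703125]] [277  60] [322 124]
pics/w2.png 883 ((594.3369750976562, -291.4245300292969), (82.24745178222656, 60.033164978027344), 11.697287559509277) [[548.0, -270.3999938964844], [560.2000122070312, -329.20001220703125], [640.7000122070312, -312.5], [628.5, -253.6999969482422]] [423  98] [455 144]
```

View pics/w1f.png

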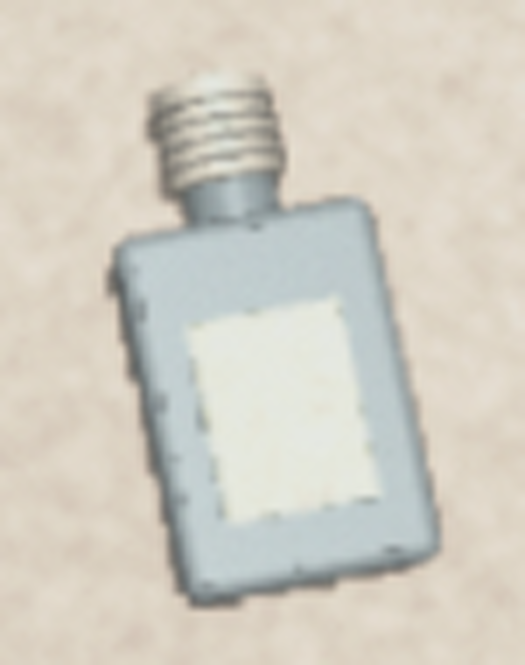

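The crop shows the body's top face with corners at about (120,240), (372,200), (438,552) and (190,600), and the cap end at (207,78).

```bash
python3 - <<'E'
from m import *
P=np.array([onz("wrist",(260+u/7-.5,35+v/7-.5),0.024,c1)[:2] for u,v in [(120,240),(372,200),(436,552),(190,597)]])
print(P.round(4)); print(np.linalg.norm(P-np.roll(P,-1,0),axis=1))
ax=(P[0]+P[1]-P[2]-P[3])/2; print(np.degrees(np.arctan2(ax[1],ax[0])),P.mean(0))
r=cv2.minAreaRect((P*1000).astype(np.float32));print(r)
print(onz("wrist",(260+207/7-.5,35+75/7-.5),0.0125,c1),onz("wrist",(260+230/7-.5,35+200/7-.5),0.0125,c1))
# predicted pts
O=np.array([.5714,.1021]);X=np.array([.9916,-.1296]);Y=np.array([.1296,.9916])
for z,y in [(0.072,-.1085)]:
  for x in (-.105,.105): print(proj("wrist",[*(O+X*x+Y*y),z],c2)*1.42)
h=O+Y*.092;print(h)
a=1.85
f=.244*np.cos(a)-.022*np.sin(a);zz=.075+.244*np.sin(a)+.022*np.cos(a)
p=[*(h-Y*f),zz];print(p,proj("scene",p),proj("side",p))
E
```

```text
[[ 0.6218 -0.2626]
 [ 0.6309 -0.3118]
 [ 0.5604 -0.3244]
 [ 0.5507 -0.2762]]
[0.04994903 0.07157858 0.04910583 0.07240312]
10.47403772939699 [ 0.590947   -0.29375292]
((590.95458984375, -293.9664001464844), (72.40312194824219, 49.94780731201172), 10.810049057006836)
[ 0.65905742 -0.28010651  0.0125    ] [ 0.63251254 -0.28460859  0.0125    ]
[382.22360557 291.64184641]
[408.17568086  94.34218738]
[0.5833232 0.1933272]
[np.float64(0.5947788128799067), np.float64(0.28097678126323644), np.float64(0.3034881640958339)] [342.63348998 124.30356618] [149.94286336 202.82759175]
```

```bash
cat >> h.py <<'E'
O=np.array([.5714,.1021]);X=np.array([.9916,-.1296]);Y=np.array([.1296,.9916])
def S(x,y,z): return np.array([*(O+X*x+Y*y),z])
def Rz(xd): # tool x direction (2d), pointing down
    xd=np.array([xd[0],xd[1],0.])/np.hypot(*xd[:2]); z=np.array([0,0,-1.]); return np.column_stack([xd,np.cross(z,xd),z])
def snap(n,name,box=None,s=1.42):
    c=arm.get_calibration(n); im=arm.snapshot(n)[:,:,::-1]; cv2.imwrite(f"pics/{name}.png",im)
    if box: x,y,w,h=box; im=im[y:y+h,x:x+w]
    cv2.imwrite(f"pics/{name}b.png",cv2.resize(im,None,fx=s,fy=s,interpolation=cv2.INTER_CUBIC)); return c
E
python3 - <<'E'
from h import *
R=Rz(-Y)
def pad(t): return S(0,.070-.1335*np.cos(t)+.009*np.sin(t),.046+.1335*np.sin(t)+.009*np.cos(t))
q=arm.solve_ik(pad(.3)+[0,0,.03],R);print(q)
arm.move_to(pad(.3)+[0,0,.03],R)
f0=arm.current_force();print(f0.round(1))
for t in [.3,.25,.2,.15,.1,.06,.03,.01,-.005,-.015]:
    arm.move_l(pad(t),feed=.06); print(t,(arm.current_force()-f0).round(1),arm.current_ee_pos().round(4))
arm.sleep(.2);print((arm.current_force()-f0).round(1),arm.current_t())
E
```

```text
[-1.21115793e+00  2.95548276e+01  9.14439329e+01 -2.54444375e-14
  5.90012394e+01 -1.73764929e+02]
[-0.1 -0.5 -0.2]
0.3 [-1.8 -1.4  5.5] [0.564  0.0475 0.0936]
0.25 [-0.8  0.3  6.1] [0.5639 0.0455 0.0875]
0.2 [0.  2.9 4.9] [0.5638 0.0437 0.0814]
0.15 [0.1 1.9 5.9] [0.5637 0.0421 0.0751]
0.1 [-0.4  2.5  6. ] [0.5636 0.0409 0.0686]
0.06 [-0.5  2.2  6.7] [0.5635 0.0402 0.0636]
0.03 [0.8 2.7 3.9] [0.5634 0.0396 0.0593]
0.01 [0.8 2.  2.7] [0.5634 0.0394 0.0565]
-0.005 [0.  3.4 8.5] [0.5634 0.0392 0.0546]
-0.015 [0.8 2.8 9.2] [0.5634 0.0391 0.0534]
[0.1 3.  8.5] 10.4917
```

```bash
python3 - <<'E'
from h import *
p=arm.current_ee_pos()
arm.move_l(p-[0,0,.0012],feed=.03);arm.sleep(.1);print(arm.current_force())
arm.move_l(p+[0,0,.10],feed=.2)
print(arm.current_force().round(1),arm.current_t())
snap("side","d2",(180,160,150,150),4); snap("scene","s2",(230,160,130,110),5)
E
```

```text
[-0.68218835  0.46567152  8.64276945]
[-0.5  0.3 -0.7] 11.5
```

View pics/d2b.png

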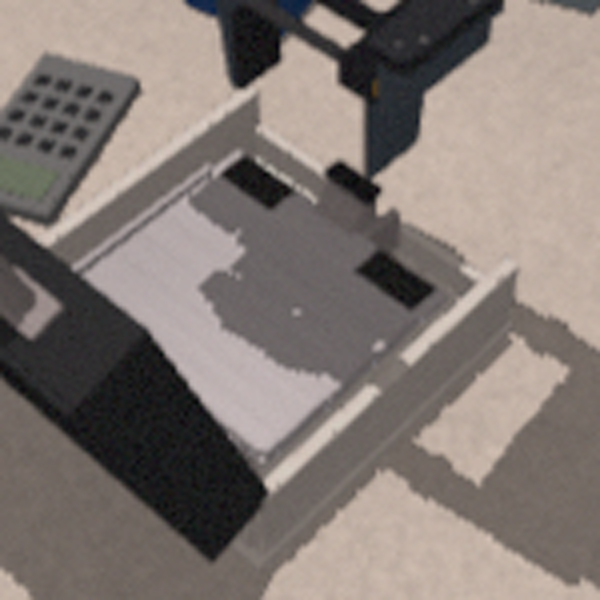

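View pics/s2b.png

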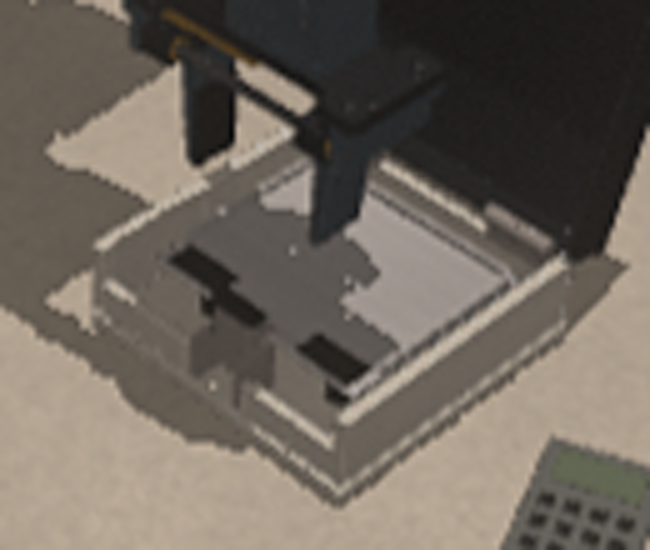

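Both views show the table down in the cheeks with the catch over its front edge (side ~(350,190), scene ~(235,300) in the crops). Next is the flask.

```bash
python3 - <<'E'
from h import *
a=np.radians(10.6);d=np.array([np.cos(a),np.sin(a)])
body=np.array([.5911,-.2938]); g=body+.003*d
R=Rz(d)
p=arm.current_ee_pos(); arm.move_l([p[0],p[1],.25],feed=.3)
arm.move_to([*g,.12],R); print(arm.current_joint_positions().round(0))
arm.move_l([*g,.004],feed=.12)
print(arm.current_force().round(1))
arm.grip(.03); print(arm.current_width(),arm.current_force().round(1))
arm.move_l([*g,.15],feed=.2); print(arm.current_width(),arm.current_t())
snap("wrist","w3")
E
```

```text
[-31.  37.  77.   0.  66.  48.]
[ 0.2 -0.1  0.8]
0.05154925136469628 [0.1 0.2 1.7]
0.05161194100466935 18.1333
```

View pics/w3b.png

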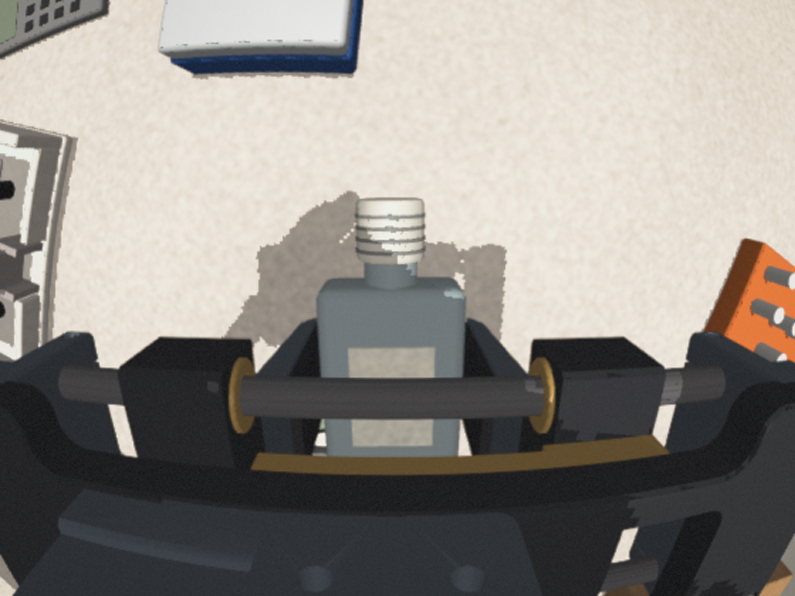

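The wrist picture shows the flask held straight between the pads, cap forward (390,230).

```bash
python3 - <<'E'
from h import *
R=Rz(X)
p=lambda z:S(-.012,-.006,z)
arm.move_to(p(.16),R); print(arm.current_joint_positions().round(0))
f0=arm.current_force()
arm.move_l(p(.066),feed=.15)
for z in [.063,.061,.0595,.0585]:
    arm.move_l(p(z),feed=.03); f=(arm.current_force()-f0)[2]; print(z,round(f,2))
    if f>1.5: break
arm.grip(.070); print(arm.current_width(),(arm.current_force()-f0).round(2))
arm.move_l(p(.16),feed=.2)
arm.sleep(.2);print(arm.current_t())
import pickle
pickle.dump(snap("wrist","w4"),open("w4.pkl","wb"));snap("side","d4",(150,140,170,160),4)
E
```

```text
[  4.  27.  89.  -0.  64. 101.]
0.063 0.09
0.061 0.88
0.0595 0.08
0.0585 11.7
0.06979277861001675 [-0.48  0.16  1.1 ]
22.7583
```

View pics/w4b.png

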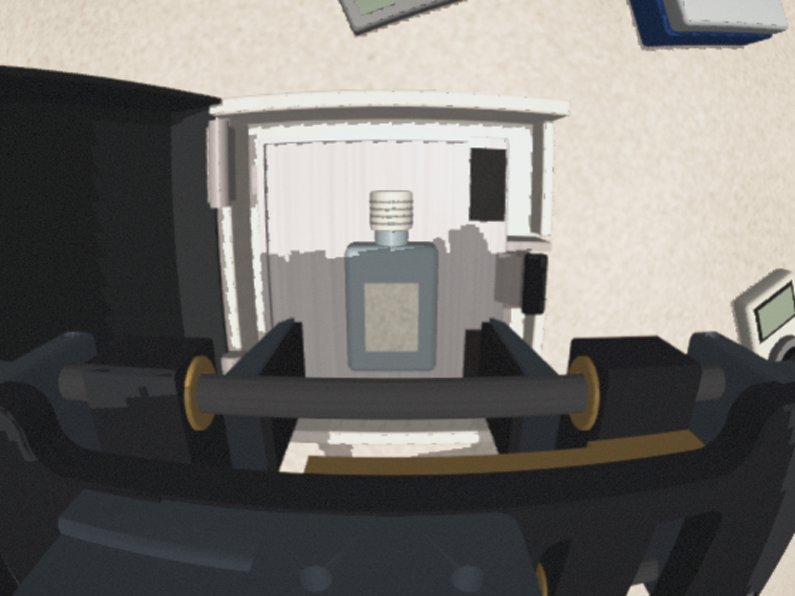

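View pics/d4b.png

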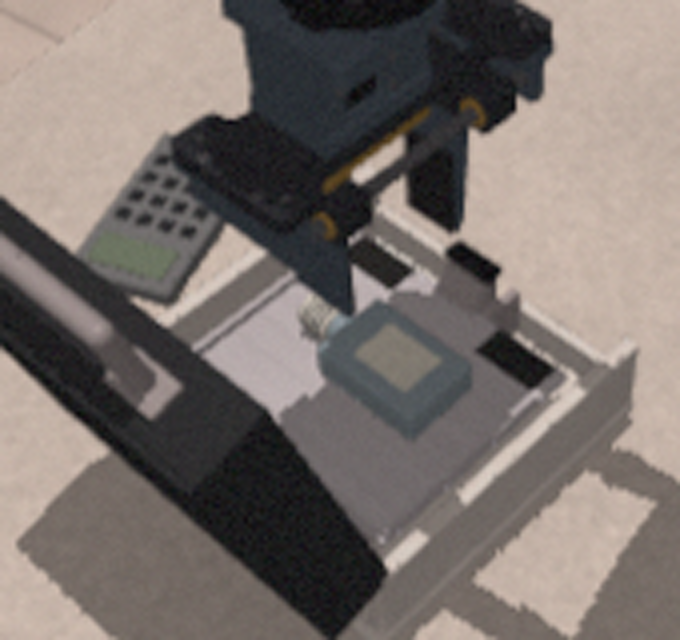

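The flask lies square on the table inside the ribs (wrist ~(390,290)), and the catch (530,280) still covers the table edge. Next I'll pinch the hood handle.

```bash
cat >> h.py <<'E'
def bar(a):
    f=.244*np.cos(a)-.022*np.sin(a); return S(0,.092-f,.075+.244*np.sin(a)+.022*np.cos(a))
E
python3 - <<'E'
from h import *
R=Rz(X); off=np.array([0,0,-.015])
q=np.radians
for a in np.linspace(1.85,0,6): print(arm.solve_ik(bar(a)+off,R).round(0))
p=arm.current_ee_pos(); arm.move_l([p[0],p[1],.37],feed=.3)
arm.move_l(bar(1.83)+[0,0,.06],feed=.3)
arm.grip(.06)
arm.move_l(bar(1.83)+off,feed=.1)
print(arm.current_force().round(1),arm.current_t())
snap("wrist","w5"); snap("scene","s5",(270,60,140,140),4.2)
E
```

```text
[ 20.  28.  66.  -0.  86. 118.]
[ 13.  23.  71.  -0.  86. 110.]
[  5.  21.  77.  -0.  82. 102.]
[-3. 22. 84. -0. 74. 94.]
[-9. 26. 90. -0. 64. 89.]
[-11.  32.  95.  -0.  53.  86.]
[-0.2  0.3 -0.5] 25.75
```

View pics/w5b.png

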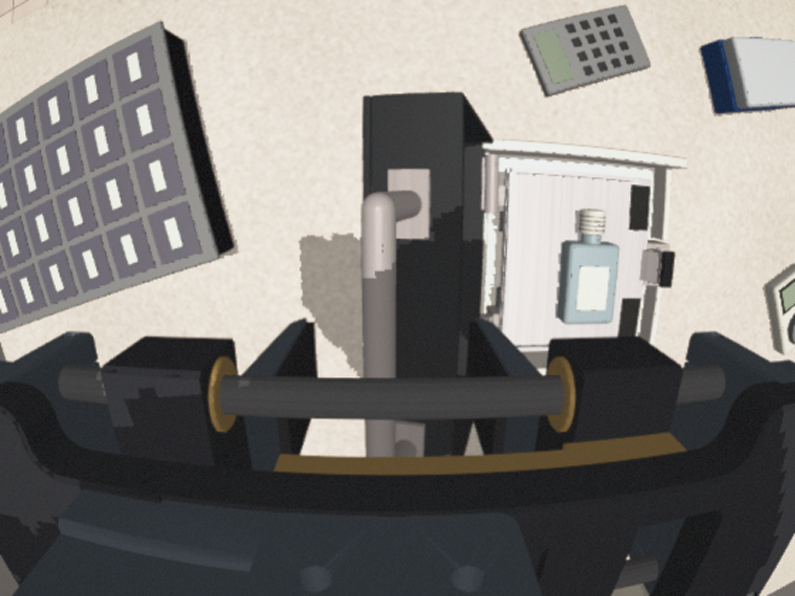

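View pics/s5b.png

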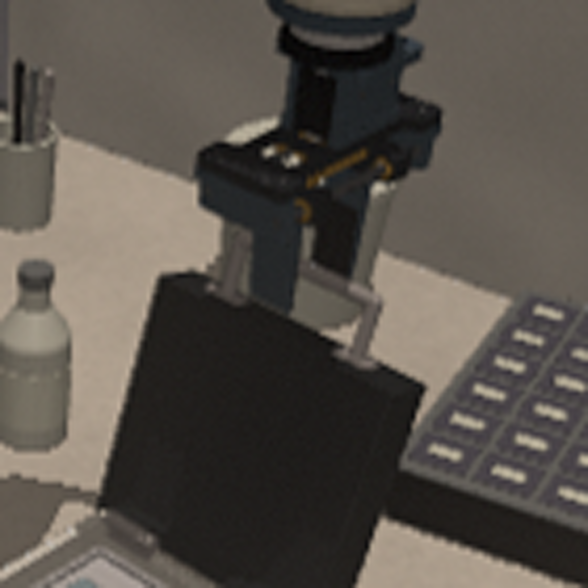

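The bar lies between the fingers (wrist ~(380,300)) and the front finger is in front of the handle. Now to close and swing.

```bash
python3 - <<'E'
from h import *
off=np.array([0,0,-.015])
arm.grip(.008); print(arm.current_width(),arm.current_force().round(1))
for a in np.arange(1.7,.3,-.14):
    arm.move_l(bar(a)+off,feed=.12); print(round(a,2),arm.current_force().round(1),round(arm.current_width(),4))
for a in [.26,.2,.15,.1,.06,.03]:
    arm.move_l(bar(a)+off,feed=.07); print(a,arm.current_force().round(1),round(arm.current_width(),4))
print(arm.current_t())
snap("wrist","w6"); snap("scene","s6",(230,140,160,120),4.2)
E
```

```text
0.011161318526901269 [-0.7  2.2  2. ]
1.7 [-2.1  3.1  7.6] 0.0111
1.56 [-2.6  3.2  6.6] 0.0114
1.42 [-3.2  1.1  5.2] 0.0114
1.28 [-4.5  1.7  1.3] 0.0113
1.14 [-3.9  1.5 -2.5] 0.0114
1.0 [-4.   3.1 -4.2] 0.0115
0.86 [-4.8  3.7 -3.8] 0.0115
0.72 [-4.9  3.4 -2.6] 0.0113
0.58 [-5.   2.8 -2.2] 0.0112
0.44 [-4.9  3.2 -2.5] 0.0112
0.26 [-4.8  3.2 -1.8] 0.0115
0.2 [-4.4  4.5 -1.9] 0.0114
0.15 [-3.4  3.4 -1.2] 0.0112
0.1 [-3.7  3.5 -1.2] 0.011
0.06 [-2.4  4.3 -1.2] 0.0113
0.03 [-1.9  4.6 -1.4] 0.0113
33.3
```

View pics/s6b.png

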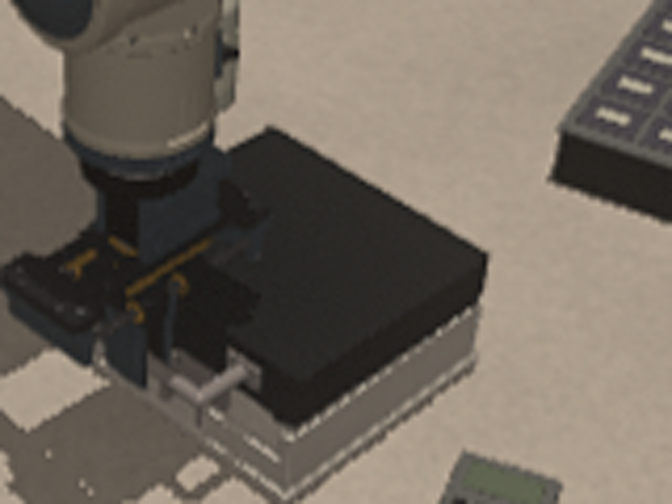

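View pics/w6b.png

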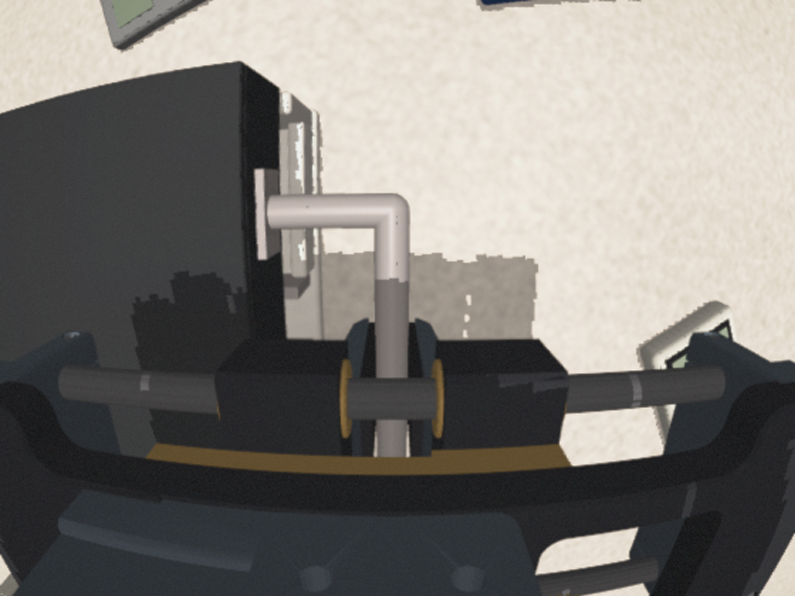

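The hood is nearly shut and held by the bar. I'll lower it onto its stop, watching the force.

```bash
python3 - <<'E'
from h import *
off=np.array([0,0,-.015])
for a in [.015,.005,0,-.005,-.01,-.015,-.02]:
    arm.move_l(bar(a)+off,feed=.03); arm.sleep(.1); f=arm.current_force(); print(a,f.round(1))
    if f[2]>9: break
arm.sleep(.1)
arm.grip(.030); arm.sleep(.2); print(arm.current_width(),arm.current_force().round(1))
p=arm.current_ee_pos(); arm.move_l([p[0],p[1],.22],feed=.15)
print(arm.current_force().round(1),arm.current_t())
snap("scene","s7",(230,140,160,120),4.2); snap("side","d7",(110,140,220,170),3.5)
E
```

```text
0.015 [-0.3  4.6 -1.2]
0.005 [-0.9  5.3 -2.1]
0 [ 0.1  5.1 -1.5]
-0.005 [-5.6  7.4 16.1]
0.02975872852461669 [0.2 0.5 0.5]
[-0.1 -0.7 -0. ] 36.6917
```

View pics/s7b.png

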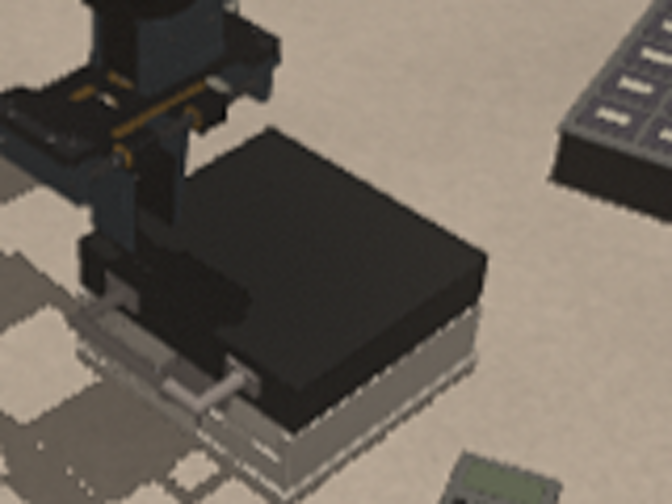

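View pics/d7b.png

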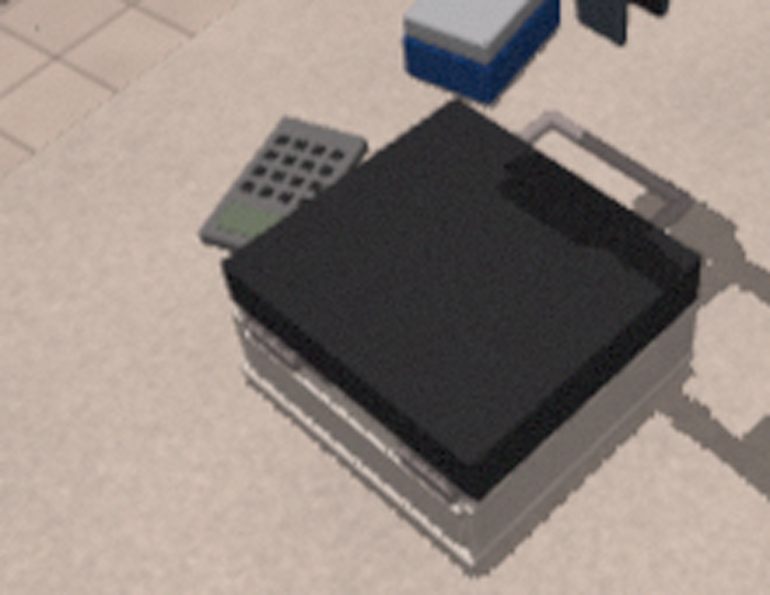

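Both views show the hood flat and even on the stand. Now the key.

```bash
python3 - <<'E'
from h import *
k=np.array([.4405,-.2672]); R=Rz(np.array([.97,-.2]))
arm.grip(0.0)
arm.move_to([*k,.09],R); arm.move_l([*k,.046],feed=.1)
f0=arm.current_force()
for z in [.042,.040,.038,.0365,.0355,.0348]:
    arm.move_l([*k,z],feed=.03); f=(arm.current_force()-f0)[2]; print(z,round(f,2),arm.current_ee_pos()[2].round(4))
    if f>9: break
arm.sleep(.3); print((arm.current_force()-f0).round(1))
snap("side","d8")
arm.move_l([*k,.25],feed=.2); print(arm.current_force().round(1),arm.current_t())
snap("scene","s9",(130,90,270,270),2.2); snap("wrist","w9")
E
```

```text
0.042 3.19 0.0424
0.04 6.27 0.0403
0.038 40.95 0.0397
[-5.1  6.9 42. ]
[-0.6  0.5 -0.5] 41.4
```

View pics/s9b.png

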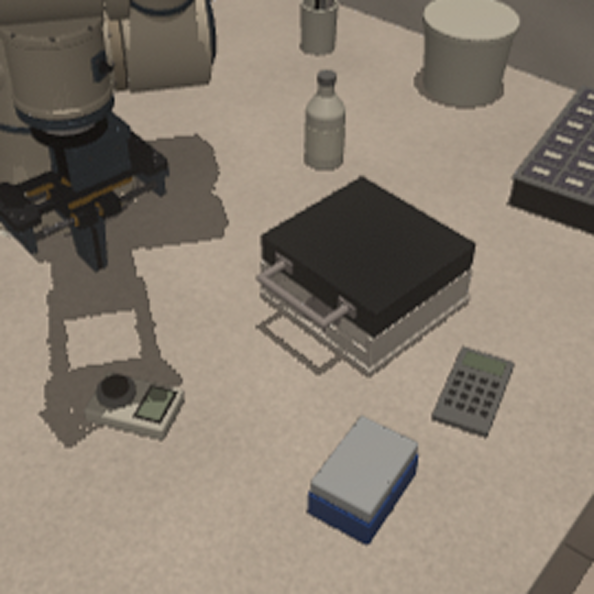

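View pics/d8b.png

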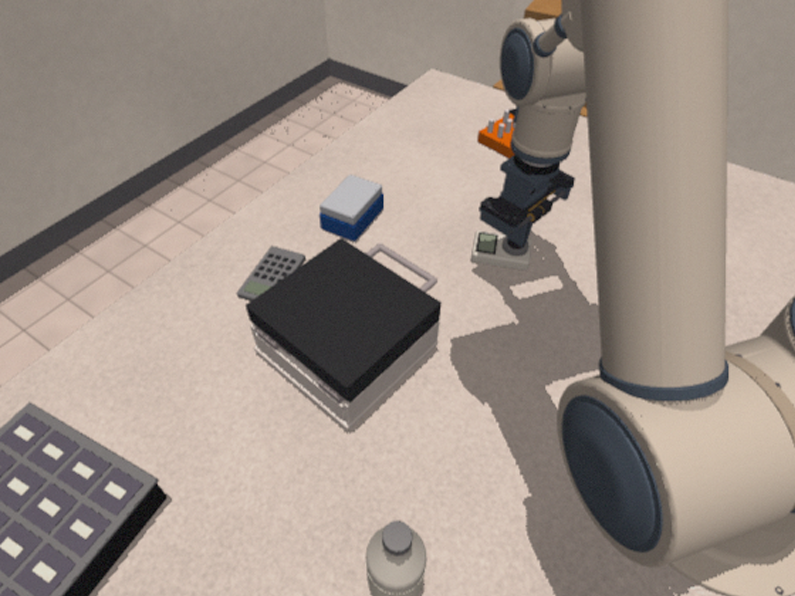

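View pics/w9b.png

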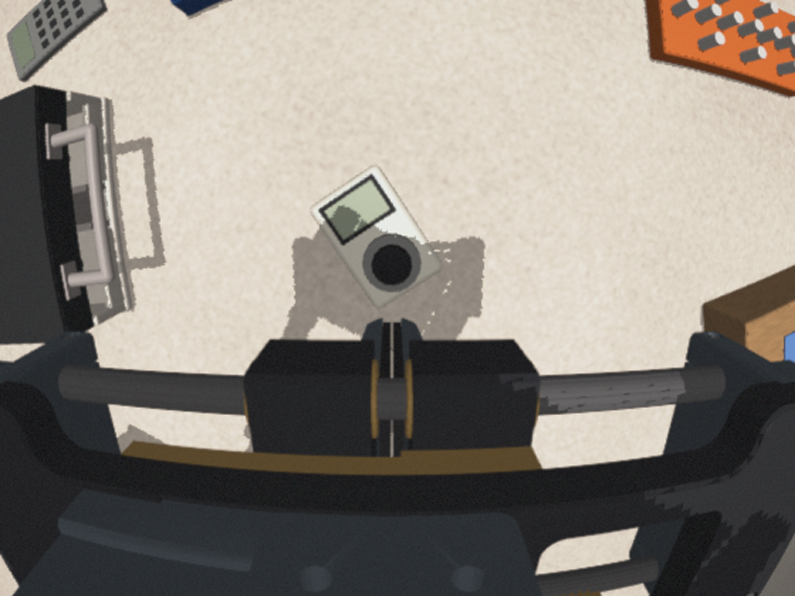

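The press stopped hard at z 0.0397 with 42 N, so the fingers met something other than a free key, probably the collar. The key was not fully down. Looking closer.

```bash
python3 - <<'E'
from h import *
k=np.array([.4405,-.2672])
R=Rz(np.array([1,0.]))
arm.move_to([.385,-.267,.13],R);arm.sleep(.2)
import pickle
c=snap("wrist","w10");pickle.dump(c,open("w10.pkl","wb"))
u=proj("wrist",[*k,.042],c);print(u,arm.current_t())
x,y=int(u[0])-45,int(u[1])-45
crop("pics/w10.png","pics/w10c.png",x,max(y,0),90,90,6.5);print(x,y)
E
```

```text
[273.96173471 147.28645473] 42.3417
228 102
```

View pics/w10c.png

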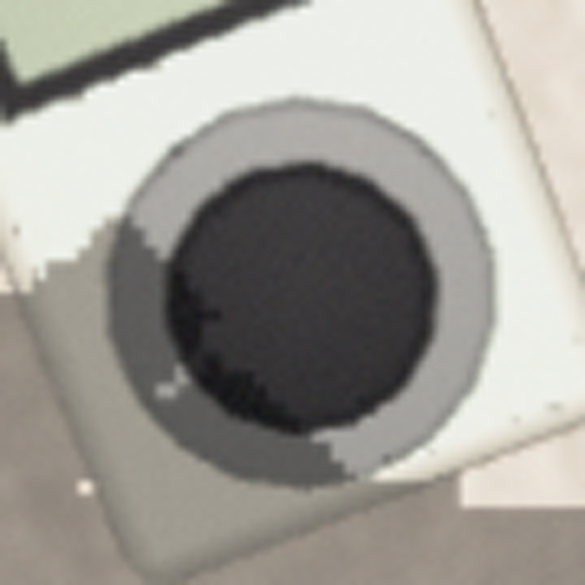

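The crop shows the black key (34 mm, centre (303,297)) inside a wider collar (48 mm). The closed fingertips' 32×27 mm footprint caught on that collar. I'll tilt the tool 35° so only the bottom edge (~27 mm) presses inside the key.

```bash
python3 - <<'E'
from h import *
import pickle
c=pickle.load(open("w10.pkl","rb"))
kc=onz("wrist",(228+303/6.5-.5,102+297/6.5-.5),.042,c); rc=onz("wrist",(228+300/6.5-.5,102+292/6.5-.5),.040,c); print(kc,rc)
k=np.array([kc[0],kc[1]])
r=np.array([*(k/np.linalg.norm(k)),0]);up=np.array([0,0,1.]);t=np.radians(35)
xh=np.cos(t)*r+np.sin(t)*up; zh=-np.cos(t)*up+np.sin(t)*r
R=np.column_stack([xh,np.cross(zh,xh),zh])
P=lambda z: np.array([*k,z])+.016*xh
print(arm.solve_ik(P(.1),R))
arm.move_to(P(.10),R); arm.move_l(P(.046),feed=.1)
f0=arm.current_force()
for z in [.042,.0405,.039,.038,.037,.036,.0352]:
    arm.move_l(P(z),feed=.03); f=(arm.current_force()-f0)[2]; print(z,(arm.current_force()-f0).round(1),(arm.current_ee_pos()-.016*xh)[2].round(4))
    if f>14: break
arm.sleep(.2); print((arm.current_force()-f0).round(1))
snap("scene","s11",(140,220,110,90),6)
print(arm.current_t())
E
```

```text
[ 0.44057585 -0.26732297  0.042     ] [ 0.44109005 -0.26694685  0.04      ]
[-41.77653288  25.53539259 128.33966646 144.25344948  10.33530594
 -63.35339315]
0.042 [-0.4  1.2  2.4] 0.0423
0.0405 [-1.   0.9  3.9] 0.0406
0.039 [-4.3  1.7 15. ] 0.0396
[-2.7  2.2 13.2]
46.3083
```

View pics/s11b.png

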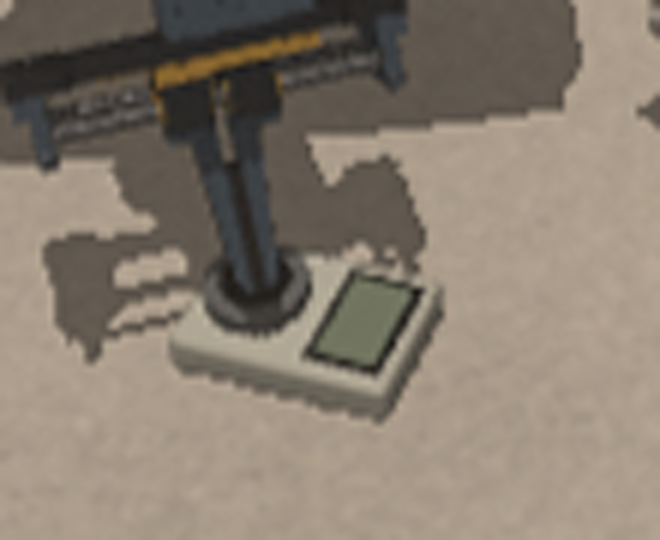

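The image shows the fingertips inside the collar, yet motion stopped at the same height, 0.0397. The key may already be on its bottom stop, starting higher than assumed. I'll measure force against height on the way up.

```bash
python3 - <<'E'
from h import *
xh=arm.current_tool_rot()[:,0]
p=arm.current_ee_pos()
for z in [.0402,.041,.042,.043,.044,.045,.046,.047,.050]:
    q=p.copy(); 
    e=(p-.016*xh)[2]; q[2]+=z-e
    arm.move_l(q,feed=.03); 
    f=[]
    for _ in range(4): arm.sleep(.03); f.append(arm.current_force())
    print(z,(arm.current_ee_pos()-.016*xh)[2].round(4),np.mean(f,0).round(2),np.std(f,0).round(2)[2])
print(arm.current_t())
E
```

```text
0.0402 0.0402 [-1.39 -0.74  5.18] 0.34
0.041 0.041 [-1.59 -0.43  4.78] 0.58
0.042 0.042 [-1.82 -0.31  3.9 ] 0.23
0.043 0.043 [-1.43 -0.78  3.16] 0.59
0.044 0.044 [-0.93 -0.57  2.84] 0.71
0.045 0.045 [-0.59  0.14  2.18] 0.45
0.046 0.046 [-1.05 -0.37  1.54] 0.27
0.047 0.047 [-0.17 -0.14  0.69] 0.28
0.05 0.0501 [0.12 0.13 0.23] 0.53
49.7583
```

```bash
python3 - <<'E'
from m import *
from h import *
import pickle
rs=[ray("wrist",(280.0,201.2),c1),ray("wrist",(427.8,208.8),c2)]
c=pickle.load(open("w10.pkl","rb")); rs.append(ray("wrist",(228+303/6.5-.5,102+297/6.5-.5),c))
def blob(n,img,box,thr=55):
    im=cv2.imread(img);x,y,w,h=box;m=(im[y:y+h,x:x+w].max(2)<thr).astype(np.uint8)
    k,l,s,cc=cv2.connectedComponentsWithStats(m);i=1+np.argmax(s[1:,4]);print(img,cc[i]+[x,y],s[i]);return ray(n,cc[i]+[x,y])
rs.append(blob("scene","pics/scene0.png",(172,255,22,24)));rs.append(blob("side","pics/side0.png",(354,164,22,18)))
print(tri(*rs),tri(*rs[:3]),tri(*rs[3:]))
crop("pics/s9.png","pics/s9t.png",160,250,70,50,9)
snap("scene","s12",(160,250,70,50),9)
E
```

```text
pics/scene0.png [182.08602151 265.15053763] [ 5  6 12 10 93]
pics/side0.png [363.23913043 169.89130435] [ 4  1 12 10 92]
(array([ 0.43991119, -0.26706469,  0.03978555]), [0.0005, 0.0013, 0.0006, 0.0012, 0.0015]) (array([ 0.44055807, -0.26720212,  0.04225881]), [0.0004, 0.0005, 0.0001]) (array([ 0.43910182, -0.26581276,  0.0393032 ]), [0.0007, 0.0007])
```

View pics/s9t.png

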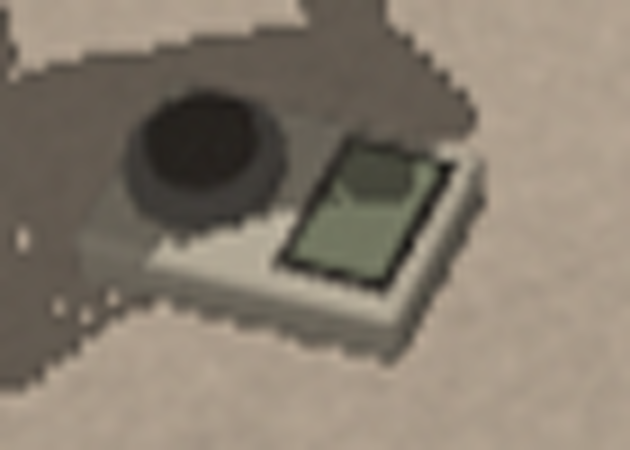

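```bash
python3 - <<'E'
from h import *
a=cv2.imread("pics/s11.png")[250:290,163:203];b=cv2.imread("pics/scene0.png")[250:290,163:203]
c=cv2.resize(np.hstack([a,b]),None,fx=10,fy=10,interpolation=cv2.INTER_NEAREST); cv2.imwrite("pics/cmp.png",np.clip(c.astype(float)*1.6,0,255).astype(np.uint8))
E
```

```text
(no output)
```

View pics/cmp.png

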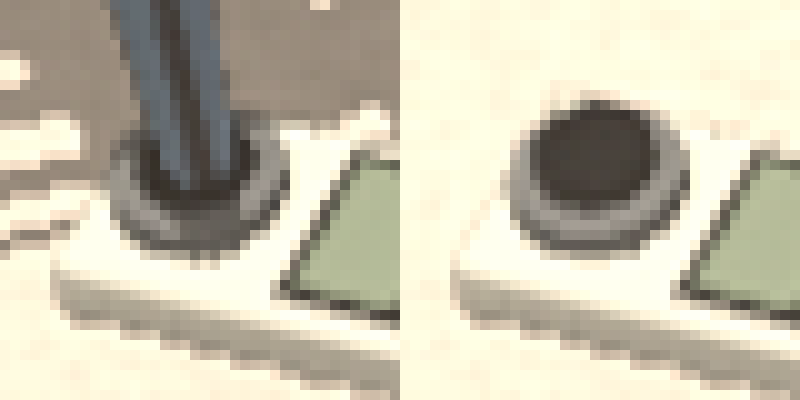

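In the comparison, the pressed key (left, taken while pushing with 13 N) is sunk: the far rim of the collar shows at (265,125). When the key is up (right) that rim is hidden. So the stop at 0.0397 was the key's bottom stop. The closed fingertips evidently reach about 4 mm beyond the TCP. I'll retreat and make a last check.

```bash
python3 - <<'E'
from h import *
p=arm.current_ee_pos(); arm.move_l([p[0],p[1],.2],feed=.2); arm.sleep(.3)
print(arm.current_force().round(1),arm.current_t())
snap("scene","s13",(130,90,270,270),2.2)
a=cv2.imread("pics/s13.png");b=cv2.imread("pics/s9.png")
d=cv2.absdiff(cv2.imread("pics/s13.png"),cv2.imread("pics/scene0.png")).max(2)
for n,(x,y,w,h) in dict(box=(268,278,56,58),calc=(325,246,42,44),bottle=(264,120,28,50)).items(): print(n,(d[y:y+h,x:x+w]>40).mean().round(3))
E
```

```text
Traceback (most recent call last):
rig.Unreachable: the arm cannot follow that straight line within its joint ranges
```

```bash
python3 - <<'E'
from h import *
p=arm.current_ee_pos(); arm.move_l([p[0],p[1],.105],feed=.15); arm.sleep(.3)
print(arm.current_force().round(1),arm.current_t(),arm.current_ee_pos())
snap("scene","s13",(130,90,270,270),2.2)
d=cv2.absdiff(cv2.imread("pics/s13.png"),cv2.imread("pics/scene0.png")).max(2)
for n,(x,y,w,h) in dict(box=(268,278,56,58),calc=(325,246,42,44),bottle=(264,120,28,50)).items(): print(n,(d[y:y+h,x:x+w]>40).mean().round(3))
E
```

```text
[0.6 0.5 0.6] 50.6167 [ 0.45185524 -0.27412899  0.10426908]
box 0.0
calc 0.0
bottle 0.0
```

View pics/s13b.png

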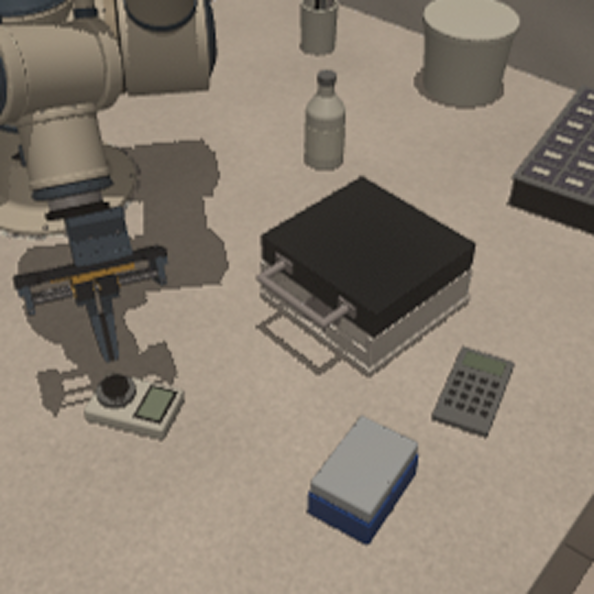

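The hood is shut, the key is up again, the fingers are clear and the bystanders haven't moved. Handing in.

```bash
python3 -c "
from rig import arm
arm.sign_off()"
```

```text
the job is handed in; nothing more can be done
```

The job is handed in, at about 51 s of the 72 s allowed. `sign_off` gives no verdict, so what follows rests on my own checks.

**What I did:**
- **Table:** I pushed it down on both thumb pads until the catch held it.
- **Flask:** I laid it square on the table, inside the ribs.
- **Hood:** I pinched the handle bar and swung the hood down slowly. The last step onto its stop took 16 N, then I let go.
- **Start key:** I pressed it down and let it come up again.

**Last checks:**
- **Hood and bystanders:** The last picture shows the hood shut, the key up and the fingers clear. The tip box, calculator and bottle showed no change from the first picture.
- **Table and flask:** The catch was over the table's edge and the flask lay flat when I last saw them, before the hood was shut. They were hidden after that.

**What disagreed:**
- **Press height:** I pressed the key twice, and both presses stopped hard at a reported height of about 39.7 mm instead of the expected 36 mm. I first took this for the key's collar.
- **Why I believe it was fully down:** On the way up, the force fell from 5.2 N to almost nothing over about 7 mm. A picture taken during the second press shows the key sunk level with its collar.
- **Likely cause:** The closed fingertips probably reach about 4 mm past the TCP, though I did not measure this directly.
- **Force:** The first press peaked at about 42 N at the fingertips, far more than the key needed.

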